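Post spent battery packs into the collecting box

ROBOT

A 6-joint arm with a two-finger parallel gripper is mounted at the origin on the work surface. World frame = base frame: x ahead of the robot, y to its left, z up, the work surface at z = 0. Lengths are in mm, angles in rad, forces in N, time in s.
With the tool pointing down it reaches from about 300 to 775 mm from the base axis. Payload 14.6 kg.
Tool frame: the origin (TCP) lies on the centre line of the jaws, within the pads' length; the fingertips stand 19 mm ahead of it and the grasp point (between the pads) is the TCP (bot.tip_reach is the distance from the TCP to the fingertips, in mm); z points along the fingers, y is the line along which they close (so a half turn about z gives the same grasp; the last joint's range is limited). The gripper opens to 85 mm and grips with 20 to 120 N. Pads are 22 mm wide; open, the fingers measure 114 mm over their backs; the gripper's body (76 mm by 85 mm) begins 54 mm behind the grasp point. The pads swing forward as they close: fully open they stand 13 mm farther back than shut.
Start: joints at [1.205, 0.3, 1.521, -0, 1.321, -0.067], TCP at [161.903, 525.621, 250.281] pointing down, gripper open.
Joint ranges: [-3.03, 3.03], [-0.79, 2.21], [0.23, 2.52], [-1.04, 4.18], [0, 3.07], [-2.55, 2.55]. Speed limits (rad/s): [2.22, 2.22, 2.57, 3.14, 3.14, 3.14].

INTERFACE

Orientations are given as a unit quaternion [w, x, y, z].
In Python, from rig import bot gives the robot as it stands. Calls block until the motion is done:
- bot.move_to(position, orientation): joint-space move of the TCP to a pose.
- bot.servo_line(position, attitude=None, speed=150, until_force=None): straight line of the TCP; attitude=None keeps the orientation; speed is the mean speed in mm/s. With until_force (N) it stops when the force on the tool has changed by that much, and returns True; else False.
- bot.move_joints(angles): joint-space move.
- bot.move_gripper(opening, grip_force=None): finger opening in mm; grip_force is the grip in N (None keeps the last); returns when the fingers have stopped.
- bot.dwell(seconds).
- bot.ik(position, orientation): joint angles nearest the present ones, or None.
- bot.read_state(): the state.
- bot.read_camera(name): name is "side" or "top"; returns a dict with "image" (384x512x3 uint8, blue, green, red), "depth" (384x512 float32, mm along the optical axis (not along the pixel's ray), 0 where there is no reading), "fovy" (degrees; the focal length in pixels is half the picture's height over the tangent of half this angle, whatever the lens; pixels are square), "cx", "cy" (the principal point, pixels), "k1" (the pictures are not rectified: a ray, as slopes to the right and down, at radius r is drawn at 1 + k1 r^2 times it, then the intrinsics apply), "eye" and "attitude" of the camera in the world. Camera axes: x right, y down, z forward; pixel columns grow to the right and rows downward; lengths in mm; the calibration is good to about 2 mm. A picture is of the moment at which its call begins.
A pose or a line that the arm cannot do raises bot.MotionError and nothing moves.
- bot.finish_job(): hands the job in; it is judged then, once.
The state is a dict: "clock": time; "joint_positions": joint angles; "qvel": joint speeds; "effort": joint torques, N m; "ee_pos": TCP position; "tool_rot": TCP orientation; "ft_force": force on the tool from outside, world axes, zero at the start; "moment": the same for the moment, N m; "grip_width": finger opening in mm; "grip_force": force on a finger pad.
Only numpy, scipy, OpenCV 4.12 (cv2) and the standard library are available. Lean on these libraries where they do the work, as an engineer would, in place of code of your own. Each camera call takes 0.05 s, during which the arm holds its last target. There are 200 camera calls.

TASK

Clear the spent battery packs off the mat into the steel collecting box: slide the shutter on the box's front fully open to its stop, push every pack through the sprung flap behind the slot until it has dropped inside, and when the last one is in and the flap has sprung shut, slide the shutter fully closed again. Leave the meter, the charger and the screwdriver where they lie.

Things in the scene. Friction and masses are not known exactly. Their poses are not given: they have to be found in the camera images.
- box: Fixed grey sheet-steel collecting box, 260 deep (x), 300 wide (y), 270 high (z), clear lid; it does not budge. Origin: centre of its underside, z up. Its front, with the posting slot, is the upright face at x = -130, facing its own -x. Hollow, floor at z = 8. Two shutter guides stand 6 proud of the front, below the slot (z 205 to 214) and above it (z 264 to 270); flat roof at z = 270.
- slot (a point): Middle of the posting slot in the plane of the box's front (box x = -130, y = -65, z = 236); axes as the box's. The slot is 84 wide (box y -107 to -23) and 42 high (z 215 to 257), before it a flat ledge, 30 deep, level with the sill (z 215); a slick 50 degree chute falls away inside. Packs go in flat and lengthwise, along the box's +x; past half way they tip in.
- flap (a joint): Hinged flap just inside the slot, 82 wide by 41 high, hung from its upper edge, 8 behind the front; rad, 0 = hanging shut, 1.5 = swung fully inward (towards the box's +x). A spring shuts it: about 0.3 N at its lower edge to start it, about 0.5 N when wide open; it can nip a pack that is part way in, and shuts by itself once the pack is through.
- shutter (a joint): Sliding steel shutter in front of the slot; m, 0 = closed (slot covered), 0.105 = fully open against its stop; it slides along the box's +y to open, with about 2.5 N of friction, and stays where it is left. It starts closed or up to 20 mm ajar.
- grip (a point): Centre of the shutter's black upright grip, a block 28 (box x) by 14 (box y) by 50 (z), with this point 27 above its underside and 30 above the box's roof, 5.5 in front of the box's front; it moves with the shutter and lies at box y = -30 when closed, +75 when open. Its axes are the box's.
- mat: Fixed flat grey mat, 320 (x) by 370 (y) by 3 thick, origin at the centre of its underside; the packs start on it.
- pack1_mid (a point): Spent battery pack, a flat block, dark plastic with grey bands, 82 long (x) by 50 wide (y) by 20 thick (z), about 150 g; either end may go first, either side up. This point is its centre. It starts flat on the mat, in any of six spots; not every pack is there at every start.
- pack2_mid (a point): Spent battery pack, a flat block, dark plastic with grey bands, 82 long (x) by 50 wide (y) by 20 thick (z), about 150 g; either end may go first, either side up. This point is its centre. It starts flat on the mat, in any of six spots; not every pack is there at every start.
- pack3_mid (a point): Spent battery pack, a flat block, dark plastic with grey bands, 82 long (x) by 50 wide (y) by 20 thick (z), about 150 g; either end may go first, either side up. This point is its centre. It starts flat on the mat, in any of six spots; not every pack is there at every start.
- pack4_mid (a point): Spent battery pack, a flat block, dark plastic with grey bands, 70 long (x) by 42 wide (y) by 17 thick (z), about 110 g; either end may go first, either side up. This point is its centre. It starts flat on the mat, in any of six spots; not every pack is there at every start.
- pack5_mid (a point): Spent battery pack, a flat block, dark plastic with grey bands, 70 long (x) by 42 wide (y) by 17 thick (z), about 110 g; either end may go first, either side up. This point is its centre. It starts flat on the mat, in any of six spots; not every pack is there at every start.
- pack6_mid (a point): Spent battery pack, a flat block, dark plastic with grey bands, 70 long (x) by 42 wide (y) by 17 thick (z), about 110 g; either end may go first, either side up. This point is its centre. It starts flat on the mat, in any of six spots; not every pack is there at every start.
- meter: Bystander: hand-held test meter, grey, 160 by 80 by 34, loose; origin at the centre of its underside. To be left alone.
- charger: Bystander: white two-bay desk charger, 100 (x) by 160 (y) by 77 high, loose; origin at the centre of its underside. To be left alone.
- screwdriver: Bystander: screwdriver lying on the table, about 200 long along its x, loose. To be left alone.

How it is judged:
By the outcome, as a careful person would: the job done as asked, in the order asked, and still so for the second after the job is handed in, with the robot touching nothing.
Of pack1, pack2, pack3, pack4, pack5, pack6 only 4 to 6 are there at a start; the rules pass over those that are not, and their reading is None.
At some moment in a run one of pack1, pack2, pack3, pack4, pack5, pack6 may be knocked a few centimetres aside while the robot is not near it.
Once in a run the grip may slacken for a moment while it holds something.
It also fails if it takes over 210 s, if anything falls off the work surface, if the arm or the gripper's body presses on something with over 40 N, if the wrist force passes 120 N, or if a joint passes its speed limit or range.

## Working session

There is one attempt and no reset: what is moved stays moved. The work goes in short steps, each a Python script; the robot and the scene stay as the last script left them, time stands still between calls to the robot, and variables do not carry over. Pictures are saved under pics/ and viewed, at most 14 in all, crops included, and the job is handed in when it is done.

```bash
ls; mkdir -p pics; python3 - <<'E'
from rig import bot
import cv2,numpy as np
for n in ("top","side"):
    c=bot.read_camera(n); cv2.imwrite(f"pics/{n}0.png",cv2.resize(c["image"],(800,600)) )
    np.savez(f"{n}0.npz",**c)
    print(n,{k:c[k] for k in c if k not in("image","depth")})
print(bot.read_state())
E
```

```text
pics
top {'fovy': 45.17144275413056, 'cx': 260.3270541572938, 'cy': 187.93398901353243, 'k1': 0.02322246700014109, 'eye': array([ 506.37761604,  104.081859  , 1459.5240231 ]), 'attitude': array([ 0.03492449, -0.70274281,  0.71045682, -0.01356201])}
side {'fovy': 48.38239473252182, 'cx': 256.3652403348834, 'cy': 191.13661944302024, 'k1': -0.022662864835603168, 'eye': array([1267.74878702, -385.68397952,  928.62986306]), 'attitude': array([-0.3724414 ,  0.8048652 ,  0.42214254, -0.18781663])}
{'clock': 0.1, 'joint_positions': array([ 1.20542463e+00,  3.00425376e-01,  1.52153211e+00, -3.39626615e-07,
        1.32069362e+00, -6.66070930e-02]), 'qvel': array([-0.00058496, -0.00306171, -0.00233995, -0.00031684,  0.00206801,
        0.00183153]), 'effort': array([ 3.40851539e-04, -5.44372237e+01, -3.62378347e+01, -1.19378888e-04,
        3.03545843e-03, -8.73951194e-06]), 'ee_pos': array([161.82444663, 525.45298998, 249.76710027]), 'tool_rot': array([-1.13259224e-04,  1.48827281e-01,  9.88863065e-01, -5.16961866e-04]), 'ft_force': array([0.06713659, 0.36703878, 0.47594845]), 'moment': array([ 0.03366891, -0.01258425, -0.02619582]), 'grip_force': 0.0, 'grip_width': 85.3603935074623}
```

View pics/top0.png

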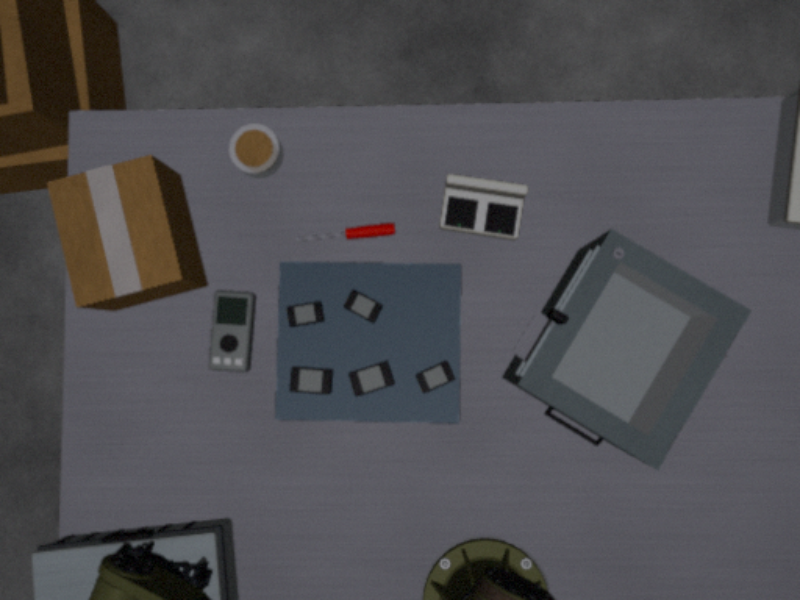

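View pics/side0.png

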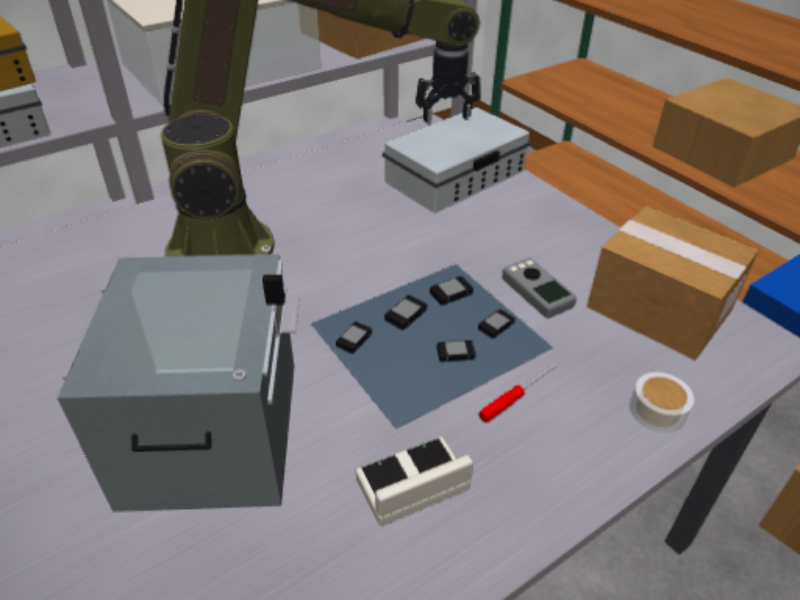

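Top view: five packs on the mat at about (305,314), (363,305), (312,380), (372,378) and (436,376) in the 800x600 picture. The box is at right, with its front edge running from (505,380) to (612,232) and the grip at (556,315). Next I'll measure these from depth.

```bash
cat >h.py <<'E'
from rig import bot
import cv2,numpy as np
from scipy.spatial.transform import Rotation as R
def cloud(c):
    h,w=c["depth"].shape; f=h/2/np.tan(np.radians(c["fovy"])/2)
    K=np.array([[f,0,c["cx"]],[0,f,c["cy"]],[0,0,1.]])
    u,v=np.meshgrid(np.arange(w),np.arange(h))
    p=cv2.undistortPoints(np.stack([u,v],-1).reshape(-1,1,2).astype(float),K,np.array([c["k1"],0,0,0,0.])).reshape(h,w,2)
    d=c["depth"][...,None]
    P=np.concatenate([p*d,d],-1)
    q=c["attitude"]
    return P@R.from_quat(np.roll(q,-1)).as_matrix().T+c["eye"]
def packs(c,X=None):
    "list of (x,y,yaw,L,W,z) of the packs lying on the mat, top camera"
    X=cloud(c) if X is None else X
    z=X[...,2]; g=c["image"].astype(int)
    sat=g.max(-1)-g.min(-1)
    m=((z>11)&(z<40)&(c["depth"]>0)).astype(np.uint8)
    n,l,s,_=cv2.connectedComponentsWithStats(m)
    out=[]
    for i in range(1,n):
        if not 120<s[i,4]<1500: continue
        k=l==i; p=X[k]; zt=np.median(p[:,2])
        (x,y),(a,b),t=cv2.minAreaRect(p[:,:2].astype(np.float32))
        if a<b: a,b,t=b,a,t+90
        out.append((x,y,np.radians(t),a,b,zt,s[i,4]))
    return out
E
python3 - <<'E'
from h import *
np.set_printoptions(precision=1,suppress=True)
c=dict(np.load("top0.npz")); X=cloud(c)
for p in packs(c,X): print(np.round(p,2))
z=X[...,2]
print("table",np.median(z[(X[...,0]>300)&(z<15)]))
m=((z>258)&(z<282)&(X[...,1]<0)&(X[...,0]>250)).astype(np.uint8)
n,l,s,_=cv2.connectedComponentsWithStats(m);i=1+s[1:,4].argmax()
p=X[l==i];print(s[i],np.median(p[:,2]),cv2.minAreaRect(p[:,:2].astype(np.float32)))
print(cv2.boxPoints(cv2.minAreaRect(p[:,:2].astype(np.float32))))
k=(z>300)&(z<340)&(X[...,1]<0)&(X[...,0]>250); p=X[k];print("grip",k.sum(),p.mean(0),np.median(p,0),cv2.minAreaRect(p[:,:2].astype(np.float32)))
S=dict(np.load("side0.npz"));Y=cloud(S);z=Y[...,2]
k=(z>258)&(z<282)&(Y[...,1]<0)&(Y[...,0]>200);p=Y[k];print("side roof",np.median(p[:,2]),cv2.minAreaRect(p[:,:2].astype(np.float32)))
k=(z>295)&(z<325)&(Y[...,1]<0)&(Y[...,0]>300);p=Y[k];print("side grip",k.sum(),p.mean(0) if k.any() else 0)
img=c["image"][130:310,310:490];cv2.imwrite("pics/boxc.png",cv2.resize(img,(600,600),interpolation=3))
E
```

```text
[ 857.1 -590.9    0.1  265.5   58.2   25.8  398. ]
[691.5 607.9   2.7 304.1 152.1  27.  306. ]
[ 766.4   -3.     1.4  159.6   82.6   30.1 1371. ]
[733.2 251.3   1.7 160.7  25.9  22.  277. ]
[ 536.   498.8    3.1  163.    83.2   33.7 1276. ]
[584.5 235.3   1.1  69.1  41.9  20.  296. ]
[570.  352.7   1.7  70.5  42.5  20.3 300. ]
[439.9 219.8   1.9  82.1  49.9  22.7 426. ]
[442.   93.    2.   69.5  42.   20.2 302. ]
[438.1 341.5   1.5  85.   51.1  23.  431. ]
[118.1 526.9   0.8 203.7  98.7  25.4 231. ]
[144.7 733.2   1.7 202.5   6.3  25.9 128. ]
[  71.8    6.5    1.7  238.   105.8   15.4 1008. ]
table -2.3863264006123472
[  331   146   150   155 12674] 269.59651765575063 ((496.8022766113281, -229.0787811279297), (274.7466735839844, 302.80029296875), 58.10295867919922)
[[ 295.7 -265.7]
 [ 552.8 -425.7]
 [ 697.9 -192.4]
 [ 440.9  -32.4]]
grip 79 [548.2 -99.2 320. ] [547.4 -98.8 321.6] ((548.547607421875, -100.54898834228516), (28.357006072998047, 14.44717025756836), 57.436153411865234)
side roof 268.70609354404826 ((500.4990234375, -222.88165283203125), (284.1206970214844, 306.6520690917969), 57.96656036376953)
side grip 156 [ 552.7 -103.3  311.6]
```

View pics/boxc.png

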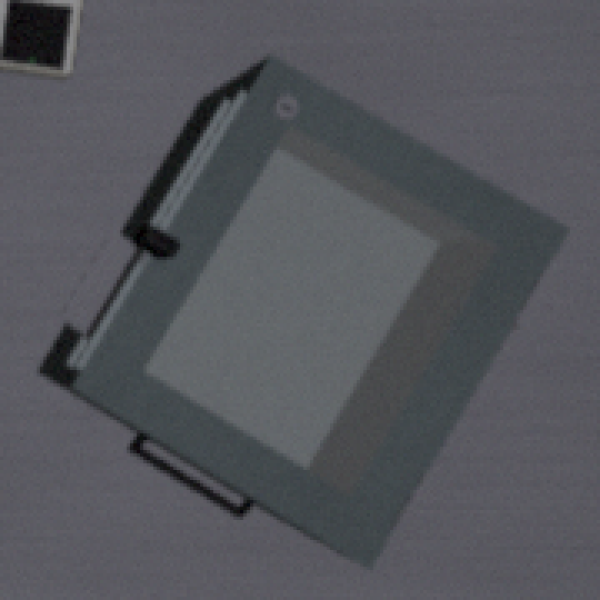

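```bash
python3 - <<'E'
from h import *
np.set_printoptions(precision=1,suppress=True,linewidth=150)
a=np.radians(-121.9);u=np.array([np.cos(a),np.sin(a)]);v=np.array([-u[1],u[0]])
o=np.array([493.7,-234.1])
for n in("top","side"):
    c=dict(np.load(n+"0.npz"));X=cloud(c);z=X[...,2]
    q=(X[...,:2]-o); bx=q@u; by=q@v
    r=(z>262)&(z<278)&(abs(bx)<170)&(abs(by)<170)
    print(n,"roof z",np.median(z[r]))
    for y in range(-150,150,25):
        k=r&(by>y)&(by<y+25); print(y,np.array([np.sort(bx[k])[[0,1,2,4,-5,-3,-2,-1]]]),k.sum())
    for x in range(-130,130,40):
        k=r&(bx>x)&(bx<x+40); print("x",x,np.sort(by[k])[[0,2,4,-5,-3,-1]])
    k=(z>285)&(z<330)&(abs(bx+135)<50)&(abs(by)<60)
    print("grip",np.c_[bx[k],by[k],z[k]][::6] if 0 else np.percentile(np.c_[bx[k],by[k],z[k]],[2,10,50,90,98],axis=0))
    k=(z>200)&(z<230)&(bx<-125)&(bx>-190)&(abs(by)<150)
    if k.any(): print("ledge",k.sum(),np.percentile(np.c_[bx[k],by[k],z[k]],[2,10,50,90,98],axis=0))
E
```

```text
top roof z 269.6003609174984
-150 [[-142.6 -142.1 -141.2 -140.4  123.1  124.   124.4  124.5]] 1043
-125 [[-142.8 -142.7 -142.7 -142.6  126.3  127.2  128.1  128.7]] 1082
-100 [[-142.5 -142.5 -142.4 -142.   127.8  129.2  129.4  129.5]] 1080
-75 [[-143.  -142.9 -142.6 -142.2  125.6  127.3  127.5  128.9]] 1066
-50 [[-149.5 -142.8 -142.4 -142.   124.4  124.5  124.7  125.7]] 1041
-25 [[-143.1 -142.2 -141.3 -140.4  123.6  124.1  125.4  125.5]] 1003
0 [[-142.7 -142.7 -142.7 -142.6  124.5  124.6  124.7  126.2]] 1059
25 [[-143.3 -143.3 -142.7 -142.2  123.5  124.1  124.5  124.7]] 1044
50 [[-143.2 -142.9 -142.7 -142.1  126.9  127.9  128.1  131.5]] 1058
75 [[-143.2 -142.8 -142.7 -142.4  127.3  128.1  128.5  129. ]] 1055
100 [[-143.2 -143.1 -142.2 -141.1  126.2  127.5  129.3  129.4]] 1034
125 [[-137.6 -137.5 -137.  -136.8  122.8  123.   123.1  125.2]] 1015
x -130 [-151.2 -150.6 -150.2  149.5  149.7  150.3]
x -90 [-151.4 -151.3 -151.   149.2  149.9  150.1]
x -50 [-151.2 -150.8 -150.6  149.1  149.6  149.7]
x -10 [-151.4 -150.9 -150.8  149.   149.6  150.7]
x 30 [-151.4 -151.1 -151.   150.4  151.2  15
[... 1113 characters left out ...]
28.4  128.9  129. ]] 1110
125 [[-135.8 -135.8 -135.6 -135.5  124.4  124.8  124.9  125.1]] 1361
x -130 [-152.3 -149.6 -148.1  152.2  152.5  152.8]
x -90 [-153.3 -148.5 -147.5  151.1  151.5  152.4]
x -50 [-148.7 -148.6 -148.   150.9  151.   151.8]
x -10 [-151.2 -150.1 -149.5  151.1  151.2  151.7]
x 30 [-152.  -148.4 -147.5  150.7  151.   151.9]
x 70 [-151.5 -150.  -149.1  150.8  151.   153. ]
x 110 [-149.3 -146.7 -145.8  149.9  150.2  150.7]
grip [[-155.4  -27.4  285.8]
 [-153.5  -23.8  289.6]
 [-142.1  -17.7  308. ]
 [-130.9  -15.7  321.1]
 [-128.   -14.5  322.5]]
ledge 548 [[-165.2 -107.2  204.1]
 [-160.5  -87.   210.3]
 [-141.3  -17.1  213.1]
 [-135.4  116.7  222.3]
 [-131.6  149.4  228.4]]
```

```bash
cat >>h.py <<'E'
A=np.radians(-121.9);U=np.array([np.cos(A),np.sin(A)]);V=np.array([-U[1],U[0]]);O=np.array([496.8,-229.1])
def W(bx,by,z): return np.append(O+bx*U+by*V,z)
def q_down(yaw):
    "tool down, tool y along world yaw"
    y=np.array([np.cos(yaw),np.sin(yaw),0]);z=np.array([0,0,-1.])
    return np.roll(R.from_matrix(np.c_[np.cross(y,z),y,z]).as_quat(),1)
def q_best(pos,yaw):
    "grasp yaw or its half turn, whichever is reachable and keeps the last joint nearest zero"
    c=[(abs(j[5]),q_down(t)) for t in(yaw,yaw+np.pi) if (j:=bot.ik(pos,q_down(t))) is not None]
    return min(c,key=lambda e:e[0])[1]
VY=np.arctan2(V[1],V[0])
def st(): 
    s=bot.read_state(); d=s["ee_pos"][:2]-O
    print("t%.1f box(%.1f %.1f) z%.1f w%.1f gf%.1f ft"%(s["clock"],d@U,d@V,s["ee_pos"][2],s["grip_width"],s["grip_force"]),np.round(s["ft_force"],1)); return s
E
python3 - <<'E'
from h import *
s=bot.read_state()
bot.servo_line(s["ee_pos"]+[0,0,160],speed=300)
P=W(-135.5,-25,410); q=q_best(P,VY)
bot.move_to(P,q); bot.move_gripper(50,25)
bot.servo_line(W(-135.5,-25,308),speed=120); st()
bot.move_gripper(0,25); st()
print(bot.servo_line(W(-135.5,82,308),speed=50,until_force=15)); st()
bot.dwell(.3); s=st()
bot.move_gripper(50); st()
s=bot.read_state(); bot.servo_line(np.append(s["ee_pos"][:2],410),speed=250); st()
# stay clear for a look
c=bot.read_camera("side"); cv2.imwrite("pics/side1.png",c["image"][120:330,20:300].repeat(2,0).repeat(2,1))
E
```

```text
t4.8 box(-135.5 -24.8) z308.8 w50.2 gf0.0 ft [-0.2  0.3  1. ]
t5.2 box(-135.5 -24.9) z308.4 w14.0 gf28.5 ft [-0.4  1.   4. ]
True
t7.0 box(-135.5 74.6) z308.5 w13.5 gf29.1 ft [-7.   2.8  5.7]
t7.3 box(-135.5 74.6) z308.5 w13.5 gf29.0 ft [-5.1  2.   4.6]
t7.8 box(-135.5 74.8) z308.0 w49.9 gf0.0 ft [ 0.6  0.8 -0.4]
t8.3 box(-135.5 74.9) z409.9 w50.0 gf0.0 ft [ 0.2 -0.1 -1.2]
```

View pics/side1.png

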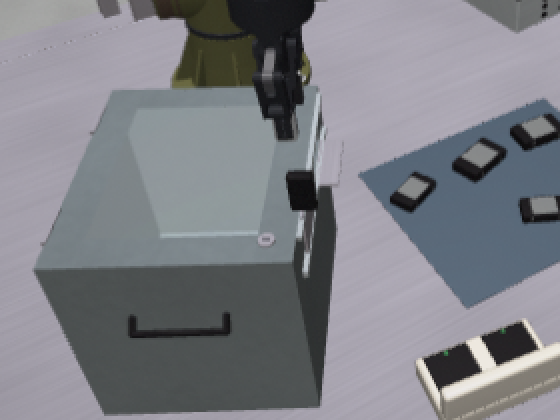

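```bash
cat >>h.py <<'E'
def on_mat():
    return [p for p in packs(bot.read_camera("top")) if 360<p[0]<700 and 20<p[1]<450 and p[3]<110 and p[0]<690 and 60<p[3]]
def plan(p):
    "grasp pose, insertion attitude, for the end and half turn with the least wrist turn"
    x,y,t=p[:3]; big=p[4]>46; L=82 if big else 70; best=None
    for d in(t,t+np.pi):
        e=np.array([np.cos(d),np.sin(d)])           # e: from held end to leading end
        g=np.append(np.array([x,y])-e*(L/2-11),27)
        for s in(-1,1):                             # tool x = s*leading direction
            qi=q_down(VY if s<0 else VY+np.pi); qg=q_down(d-s*np.pi/2)
            ji=bot.ik(W(-220,-65,245),qi); jg=bot.ik(g,qg)
            if ji is None or jg is None or bot.ik(g+[0,0,170],qg) is None: continue
            c=max(abs(ji[5]),abs(jg[5]))+.2*abs(ji[5]-jg[5])
            if best is None or c<best[0]: best=(c,g,qg,qi,L,50 if big else 42)
    return best
def up(z,sp=300):
    bot.servo_line(np.append(bot.read_state()["ee_pos"][:2],z),speed=sp)
def pick(p):
    c,g,qg,qi,L,w=plan(p); print("plan cost %.2f"%c,np.round(g),L)
    if bot.read_state()["ee_pos"][2]<195: up(200)
    bot.move_to(g+[0,0,100],qg); bot.move_gripper(w+22,60)
    bot.servo_line(g,speed=150); bot.move_gripper(max(w-12,0),60); st()
    up(190); s=st(); return qi,L,w
def held():
    "leading end, sides and height of what is held, box frame, by the top camera"
    X=cloud(bot.read_camera("top")); s=bot.read_state()
    d=X[...,:2]-O; bx,by,z=d@U,d@V,X[...,2]; t=(s["ee_pos"][:2]-O)
    k=(abs(z-s["ee_pos"][2]+6)<9)&(bx>t@U+14)&(bx<t@U+85)&(abs(by-t@V)<45)
    print("held",k.sum(),np.round(np.percentile(np.c_[bx,by,z][k.ravel()] if 0 else np.c_[bx[k],by[k],z[k]],[2,50,98],axis=0),1) if k.sum()>20 else "", "lead-TCP %.1f"%(bx[k].max()-t@U) if k.any() else "")
E
python3 - <<'E'
from h import *
P=on_mat()
for p in P: b=plan(p); print(np.round(p,2),b and (round(b[0],2),b[1].round()))
p=min(P,key=lambda p:p[1]); qi,L,w=pick(p)
bot.move_to(W(-240,-65,245),qi); st(); held()
E
```

```text
[583.89 239.49   1.09  75.79  46.23  19.84 301.  ] (np.float64(0.92), array([598., 266.,  27.]))
[570.15 352.64   1.73  70.43  41.77  20.15 300.  ] (np.float64(0.5), array([566., 376.,  27.]))
[439.67 219.58   1.86  81.94  49.96  23.15 430.  ] (np.float64(0.54), array([431., 248.,  27.]))
[441.9   92.92   1.98  69.71  42.02  19.91 301.  ] (np.float64(0.62), array([432., 115.,  27.]))
[437.79 340.41   1.5   82.56  50.01  23.13 433.  ] (np.float64(0.76), array([440., 370.,  27.]))
plan cost 0.62 [432. 115.  27.] 70
t11.5 box(-258.4 -236.1) z28.2 w40.3 gf60.4 ft [-2.8 -1.  10. ]
t12.2 box(-258.1 -236.4) z189.4 w41.1 gf40.7 ft [-0.6 -0.1 -1.8]
t12.9 box(-239.9 -65.8) z243.1 w39.8 gf65.5 ft [ 0.3 -0.7 -1.2]
held 53 [[-205.4  -86.2  229.4]
 [-191.4  -79.3  233.9]
 [-182.8  -67.4  238.7]] lead-TCP 57.9
```

```bash
python3 - <<'E'
from h import *
for n in("top","side"):
    c=bot.read_camera(n); X=cloud(c); d=X[...,:2]-O; bx,by,z=d@U,d@V,X[...,2]
    k=(z>190)&(z<245)&(bx>-222)&(bx<-160)&(abs(by+65)<60)
    print(n,k.sum())
    for a in range(-222,-170,8):
        j=k&(bx>=a)&(bx<a+8)
        if j.sum()>3: print(a,np.round([by[j].min(),by[j].max(),np.median(z[j]),z[j].min(),z[j].max()],1),j.sum())
c=bot.read_camera("side"); v,u=np.where(k); cv2.imwrite("pics/s2.png",cv2.resize(c["image"][60:230,120:300],(720,680))[:600])
c=bot.read_camera("top");cv2.imwrite("pics/t2.png",cv2.resize(c["image"][140:300,250:410],(600,600)))
E
```

```text
top 62
-206 [-87.  -74.7 233.2 226.6 239.6] 12
-198 [-86.6 -70.3 234.3 229.  237.1] 19
-190 [-86.3 -66.4 234.6 229.4 239.8] 23
side 246
-222 [-82.6 -41.3 233.2 218.9 236.7] 46
-214 [-84.  -42.7 233.4 218.1 237. ] 53
-206 [-82.9 -41.7 233.7 219.9 236.2] 50
-198 [-82.3 -42.6 233.1 216.6 235.4] 45
-190 [-83.7 -44.4 233.1 219.4 237.6] 47
```

View pics/s2.png

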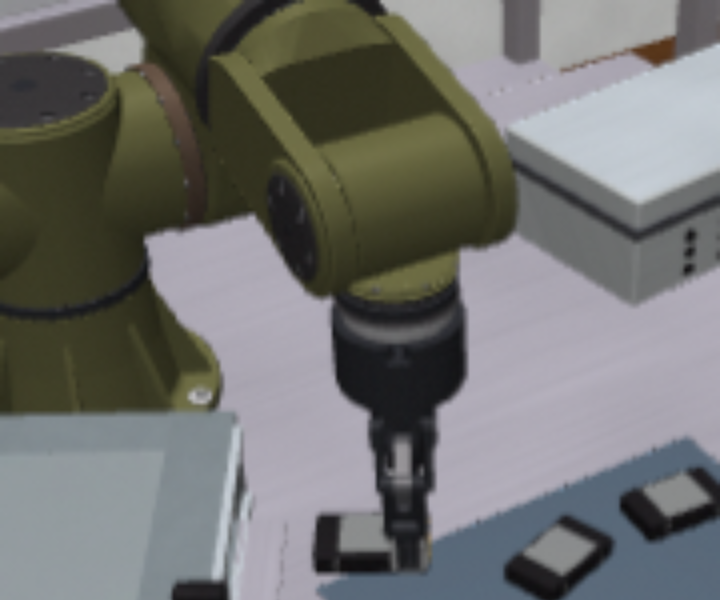

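Side view: the pack is held level and straight at the end of the jaws, leading end toward the slot. It sits slightly low, so I'll raise it about 5 mm before inserting.

```bash
python3 - <<'E'
import re
s=open('h.py').read(); i=s.index("def held()")
s=s[:i]+'''def held():
    "box-frame extent of the part ahead of the fingers, by the side camera: length ahead of TCP, y range, top z, count"
    X=cloud(bot.read_camera("side")); s=bot.read_state()
    d=X[...,:2]-O; bx,by,z=d@U,d@V,X[...,2]; t=s["ee_pos"][:2]-O; a=t@U
    k=(abs(z-s["ee_pos"][2]+10)<12)&(bx>a+15)&(bx<a+95)&(abs(by+65)<55)
    if k.sum()<40: print("held: nothing",k.sum()); return None
    r=[bx[k].max()-a,*np.percentile(by[k],[2,98]),np.median(z[k]),k.sum()]; print("held",np.round(r,1)); return r
def insert(L,zc=250):
    "from the approach pose: in as far as the fingers allow, lower, release, then push on with closed fingers"
    print(bot.servo_line(W(-152,-65,zc),speed=80,until_force=12)); st()
    bot.servo_line(W(-152,-65,zc-4),speed=40)
    bot.move_gripper(75); up(300,250); push()
def push(x=-150):
    bot.servo_line(W(-215,-65,300),speed=300); bot.move_gripper(0)
    bot.servo_line(W(-215,-65,244),speed=200)
    print("push stopped",bot.servo_line(W(x,-65,244),speed=70,until_force=12)); st()
'''
open('h.py','w').write(s)
E
python3 - <<'E'
from h import *
bot.servo_line(W(-240,-65,250),speed=60); held()
insert(70)
c=bot.read_camera("top");cv2.imwrite("pics/t3.png",cv2.resize(c["image"][140:300,290:450],(600,600)))
c=bot.read_camera("side");cv2.imwrite("pics/s3.png",cv2.resize(c["image"][100:250,60:240],(720,600)))
E
```

```text
held [ 58.1 -82.4 -41.3 240.1 250. ]
False
t14.7 box(-152.3 -65.0) z249.9 w40.3 gf65.5 ft [ 0.1 -1.  -1.4]
push stopped False
t18.4 box(-150.2 -65.0) z244.0 w0.1 gf0.0 ft [ 0.1 -0.  -0.3]
```

View pics/s3.png

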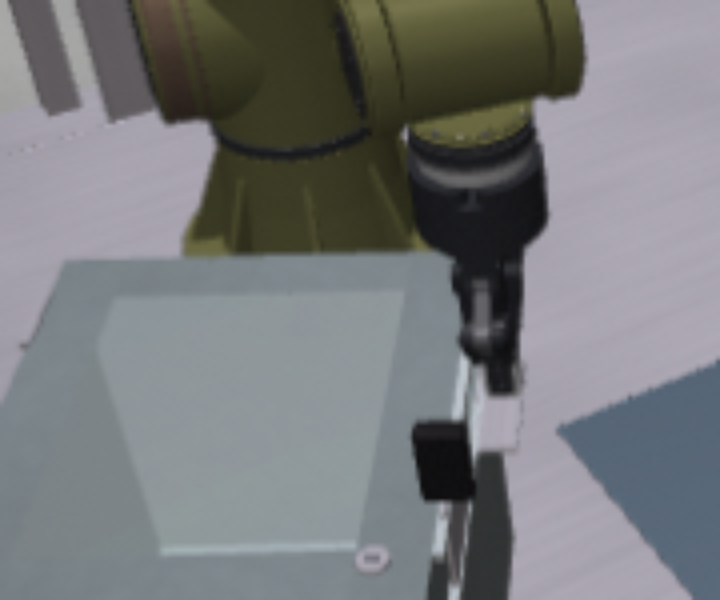

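```bash
python3 - <<'E'
from h import *
bot.servo_line(W(-215,-65,260),speed=250); up(300)
c=bot.read_camera("top"); P=[p for p in packs(c)]
g=c["image"][140:310,310:490];cv2.imwrite("pics/t4.png",cv2.resize(np.clip((g.astype(float)-30)*2.2,0,255).astype(np.uint8),(600,567)))
for p in on_mat(): print(np.round(p,1))
E
```

```text
[585.1 263.3   1.1  70.   43.6  19.5 298. ]
[569.7 352.3   1.7  70.7  42.4  19.8 303. ]
[438.9 219.3   1.9  81.9  51.5  23.2 428. ]
[437.5 339.8   1.5  81.1  50.4  22.7 431. ]
```

View pics/t4.png

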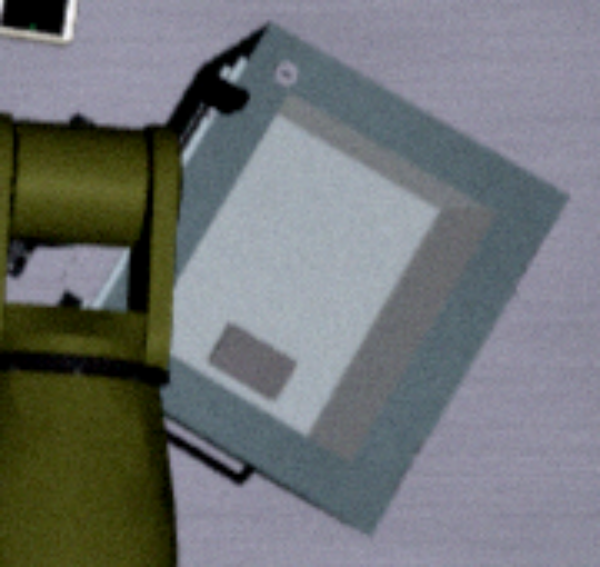

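The first pack lies inside the box, seen through the lid at (252,362). One pack on the mat has been knocked from y 239 to y 263. I'll go on with the others, checking each hold.

```bash
cat >>h.py <<'E'
def cycle(p):
    qi,L,w=pick(p)
    if bot.read_state()["grip_width"]<w-6: return "lost at lift"
    bot.move_to(W(-240,-65,250),qi); st(); r=held()
    if bot.read_state()["grip_width"]<w-6 or r is None: return "lost on the way"
    if abs(r[0]-(L-11))>5 or abs((r[1]+r[2])/2+62.5)>4 or r[2]-r[1]>w+5 or abs(r[3]-239)>5: return "askew"
    insert(L)
    s=bot.read_state()
    bot.servo_line(W(-215,-65,260),speed=250); up(300)
E
python3 - <<'E'
from h import *
for i in range(2):
    P=on_mat(); print(len(P)); e=cycle(min(P,key=lambda p:p[1]))
    if e: print("STOP",e); break
c=bot.read_camera("top"); g=c["image"][140:310,310:490];cv2.imwrite("pics/t5.png",cv2.resize(np.clip((g.astype(float)-30)*2.2,0,255).astype(np.uint8),(600,567)))
for p in on_mat(): print(np.round(p,1))
E
```

```text
4
plan cost 0.54 [431. 249.  27.] 82
t22.4 box(-371.3 -307.9) z28.3 w48.4 gf62.4 ft [-2.3 -0.1  8.8]
t23.1 box(-370.9 -308.1) z189.2 w48.3 gf62.1 ft [ 0.5  0.2 -2.3]
t24.2 box(-240.7 -65.9) z249.2 w48.2 gf62.1 ft [-0.7  0.8 -0.9]
held [ 71.  -89.1 -38.7 241.6 389. ]
False
t25.5 box(-152.3 -65.0) z249.9 w48.4 gf62.0 ft [ 0.4 -0.6 -1.7]
push stopped False
t29.1 box(-150.2 -65.0) z244.0 w-0.0 gf0.0 ft [-0.3  0.5  0.4]
3
plan cost 0.98 [595. 285.  27.] 70
t32.9 box(-489.6 -187.8) z28.6 w40.1 gf61.2 ft [-0.6 -0.4  6.6]
t33.6 box(-489.3 -188.0) z189.5 w40.3 gf60.6 ft [ 0.6 -0.2 -1.8]
t34.7 box(-240.8 -65.4) z249.3 w40.1 gf60.6 ft [-0.3  0.3 -1.9]
held [ 60.2 -84.  -42.  238.7 254. ]
False
t36.0 box(-152.3 -65.0) z249.9 w40.0 gf60.6 ft [ 0.  -0.2 -0.8]
push stopped False
t39.6 box(-150.2 -65.0) z243.9 w0.3 gf0.0 ft [ 0.2 -0.4 -0.2]
[567.1 351.9   1.7  70.7  47.8  19.5 305. ]
[437.5 340.4   1.5  82.1  50.3  23.1 432. ]
```

View pics/t5.png

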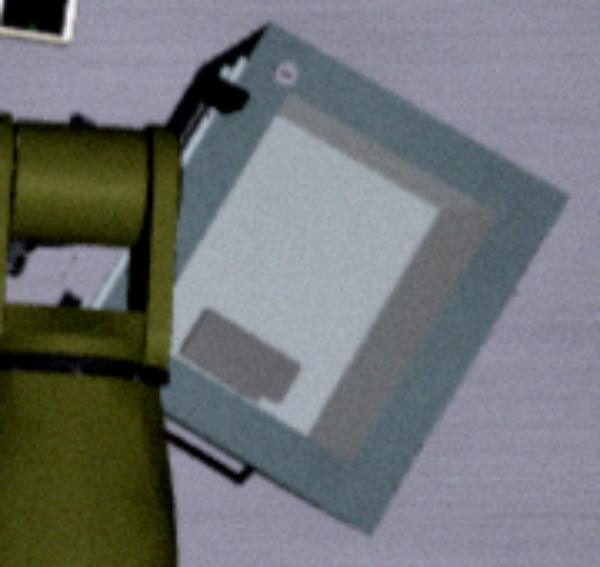

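The dark blob inside is now larger, spanning (185,310) to (300,400), with the packs overlapping. Two are left on the mat, so I continue.

```bash
python3 - <<'E'
from h import *
for i in range(2):
    P=on_mat(); print(len(P)); e=cycle(min(P,key=lambda p:p[1]))
    if e: print("STOP",e); break
else:
    bot.move_to([330,250,420],bot.read_state()["tool_rot"])
    for p in on_mat(): print(np.round(p,1))
    c=bot.read_camera("top"); g=c["image"];cv2.imwrite("pics/t6.png",cv2.resize(np.clip((g[140:310,310:490].astype(float)-30)*2.2,0,255).astype(np.uint8),(600,567)))
    X=cloud(c); d=X[...,:2]-O; bx,by,z=d@U,d@V,X[...,2]
    k=(z>221)&(z<256)&(abs(by+65)<42)&(bx>-165)&(bx<-136); print("on ledge",k.sum())
E
```

```text
2
plan cost 0.76 [440. 370.  27.] 82
t43.9 box(-479.3 -364.8) z28.5 w48.4 gf62.7 ft [-1.3 -1.3  7.5]
t44.6 box(-478.9 -365.0) z189.3 w48.3 gf62.0 ft [ 0.3  0.5 -1.9]
t46.0 box(-240.8 -65.6) z249.6 w48.3 gf61.9 ft [ 0.   0.4 -1.7]
held [ 70.8 -89.  -38.5 241.8 395. ]
False
t47.3 box(-152.3 -65.0) z249.9 w48.7 gf61.9 ft [-0.2 -0.7 -2.2]
push stopped False
t50.9 box(-150.2 -65.0) z243.9 w0.0 gf0.0 ft [0.2 0.1 0.3]
1
plan cost 0.50 [566. 376.  27.] 70
t55.0 box(-551.2 -260.5) z28.7 w40.2 gf61.3 ft [-1.2 -0.4  6. ]
t55.7 box(-550.9 -260.7) z189.3 w40.4 gf60.6 ft [ 1.4 -0.2 -1.5]
t57.1 box(-240.8 -65.4) z249.6 w40.3 gf60.6 ft [-0.7  0.3 -1. ]
held [ 58.9 -85.4 -42.2 238.6 255. ]
False
t58.4 box(-152.3 -65.0) z249.9 w40.0 gf60.5 ft [ 1.   0.2 -1.6]
push stopped False
t62.0 box(-150.2 -65.0) z244.0 w0.2 gf0.0 ft [ 0.1 -0.4  0.5]
on ledge 2
```

View pics/t6.png

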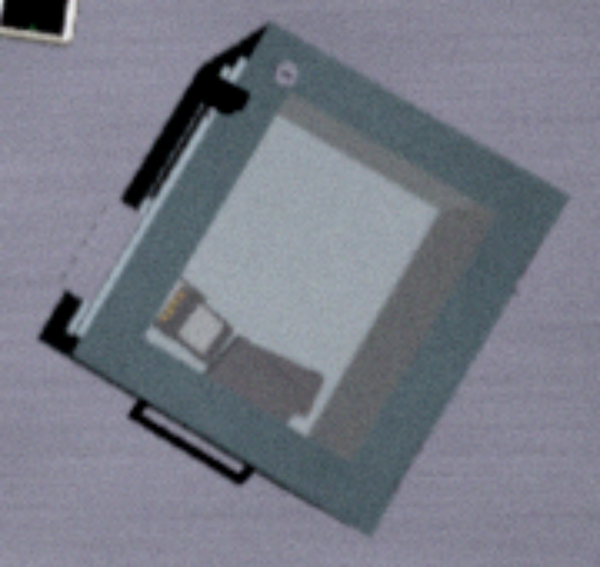

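```bash
python3 - <<'E'
from h import *
c=bot.read_camera("top"); X=cloud(c); g=c["image"][205:275,345:415]
cv2.imwrite("pics/t7.png",cv2.resize(np.clip((g.astype(float)-30)*2.2,0,255).astype(np.uint8),(600,600),interpolation=cv2.INTER_CUBIC))
print(np.round(X[225:262:4,354:410:5,2]))
# box coordinates of the pack's visible spots under several assumed heights
e=c["eye"]
for u,v in((360,232),(365,225),(378,244),(374,251)):
    r=X[v,u]-e
    print((u,v),[(z,np.round([((e+r*(z-e[2])/r[2])[:2]-O)@U,((e+r*(z-e[2])/r[2])[:2]-O)@V])) for z in(50,100,150,200)])
E
```

```text
[[268. 266. 269. 269. 271. 270. 268. 272. 268. 272. 267. 269.]
 [268. 273. 266. 267. 271. 267. 268. 269. 270. 270. 272. 271.]
 [267. 273. 271. 272. 267. 269. 271. 268. 272. 274. 268. 269.]
 [273. 266. 272. 273. 267. 268. 269. 268. 268. 267. 269. 270.]
 [269. 272. 269. 269. 268. 269. 273. 269. 270. 271. 275. 266.]
 [271. 269. 271. 270. 271. 272. 272. 270. 269. 271. 271. 270.]
 [268. 269. 270. 269. 269. 269. 268. 273. 271. 268. 269. 274.]
 [265. 273. 271. 268. 270. 272. 268. 271. 272. 269. 271. 270.]
 [264. 271. 268. 268. 268. 272. 271. 268. 266. 269. 270. 269.]
 [180. 269. 272. 270. 271. 267. 271. 274. 269. 269. 268. 268.]]
(360, 232) [(50, array([-48., -66.])), (100, array([-57., -69.])), (150, array([-65., -73.])), (200, array([-74., -77.]))]
(365, 225) [(50, array([-46., -40.])), (100, array([-55., -44.])), (150, array([-63., -49.])), (200, array([-72., -53.]))]
(378, 244) [(50, array([ 16., -69.])), (100, array([  5., -72.])), (150, array([ -6., -76.])), (200, array([-17., -79.]))]
(374, 251) [(50, array([ 16., -93.])), (100, array([  5., -96.])), (150, array([ -5., -98.])), (200, array([ -16., -101.]))]
```

View pics/t7.png

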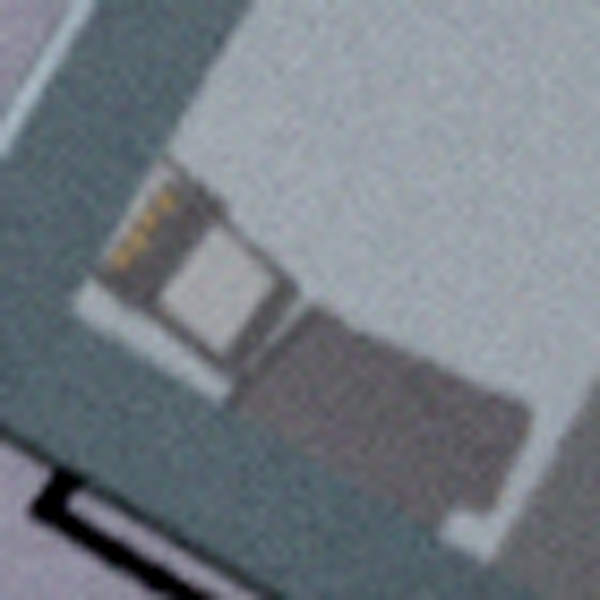

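Through the lid, the last small pack lies nose-down on the chute at about (190,270), well below and clear of the flap. The other packs are piled ahead of it, and the slot mouth and ledge are empty. Next I'll close the shutter.

```bash
python3 - <<'E'
from h import *
P=W(-135.5,75,410); bot.move_to(P,q_best(P,VY)); bot.move_gripper(50,25)
bot.servo_line(W(-135.5,75,308),speed=120); bot.move_gripper(0,25); st()
print(bot.servo_line(W(-135.5,-38,308),speed=50,until_force=15)); st(); bot.dwell(.3); st()
bot.move_gripper(50); up(410,250)
bot.move_to([330,250,420],bot.read_state()["tool_rot"]); bot.dwell(.5)
c=bot.read_camera("top"); X=cloud(c); d=X[...,:2]-O; bx,by,z=d@U,d@V,X[...,2]
k=(z>300)&(z<335)&(abs(bx+136)<25)&(abs(by)<120); print("grip",np.median(bx[k]),np.median(by[k]),k.sum())
for p in packs(c): print(np.round(p,1)[:5])
g=c["image"][140:310,310:490]
cv2.imwrite("pics/t8.png",cv2.resize(np.clip((g.astype(float)-30)*2.2,0,255).astype(np.uint8),(600,567),interpolation=cv2.INTER_CUBIC))
E
```

```text
t68.0 box(-135.5 74.6) z308.5 w13.8 gf28.8 ft [-5.6  2.6  2.7]
True
t69.9 box(-135.6 -30.5) z308.6 w13.3 gf29.8 ft [ 4.1 -2.6  2.4]
t70.2 box(-135.6 -30.5) z308.5 w13.8 gf30.1 ft [ 1.9 -0.4  3.7]
grip -137.40292684277438 -30.567054759274274 79
[ 8.571e+02 -5.911e+02  1.000e-01  2.658e+02  5.590e+01]
[691.6 607.3   2.7 302.8 149.1]
[766.3  -3.2   1.4 160.1  83.3]
[731.  270.3   1.7 199.2  24.6]
[535.8 498.3   3.1 162.9  82.3]
[133.8 572.9   1.1 270.5 122.1]
[ 69.3   2.8   1.6 238.5 110.2]
```

View pics/t8.png

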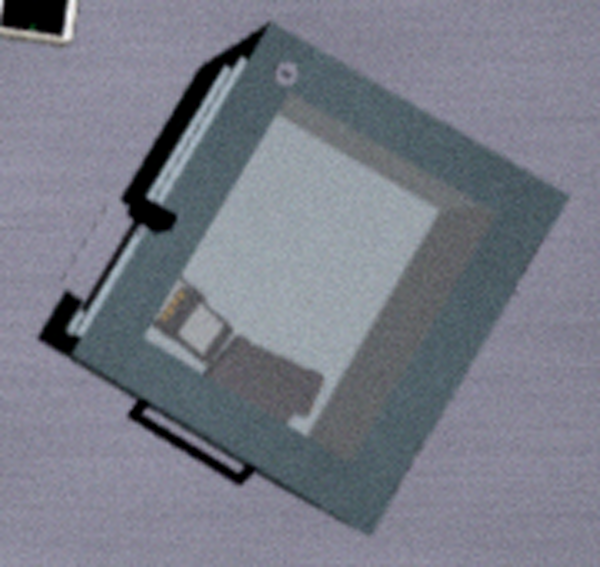

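The shutter is closed against its stop: the grip (150,215) travelled 105 mm. The slot is clear and the packs are inside, so I'm handing in.

```bash
python3 -c "
from rig import bot
print(bot.finish_job())"
```

```text
the job is handed in; nothing more can be done
None
```

I posted all five packs that were on the mat into the box, closed the shutter to its stop, left the meter, charger and screwdriver untouched, and handed the job in at about 72 s. The last pack rests on the chute inside, well below the flap. I could not see the flap itself, so I inferred it had sprung shut.

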